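Sort door rollers through the feed track's gauge

TASK

Sort the three door rollers at the feed track's gauge: with the wheel flat on the bench and the spindle up, slide each roller that fits through the throat into the track until its wheel is wholly under the cover, and leave it there upright. One that will not go through is oversize: do not force it, put it in the small black reject bin instead. Leave the other things on the bench where they are.

Things in the scene. Friction and masses are not known exactly. Their poses are not given: they have to be found in the camera images.
- roller_a: one of three like door rollers, standing on its wheel: white nylon wheel lying flat, 10 mm thick, diameter 30 mm (right) or 34 mm (oversize), not told which; plain steel spindle, diameter 12 mm on all, up from the wheel's centre to 60 mm above the bench (grip it from above). About 70 g. Origin: centre of the wheel's underside; z up the spindle.
- roller_b: one of three like door rollers, standing on its wheel: white nylon wheel lying flat, 10 mm thick, diameter 30 mm (right) or 34 mm (oversize), not told which; plain steel spindle, diameter 12 mm on all, up from the wheel's centre to 60 mm above the bench (grip it from above). About 70 g. Origin: centre of the wheel's underside; z up the spindle.
- roller_c: one of three like door rollers, standing on its wheel: white nylon wheel lying flat, 10 mm thick, diameter 30 mm (right) or 34 mm (oversize), not told which; plain steel spindle, diameter 12 mm on all, up from the wheel's centre to 60 mm above the bench (grip it from above). About 70 g. Origin: centre of the wheel's underside; z up the spindle.
- track: aluminium feed track fixed on the bench. Origin on the bench; x points INTO the track, y across, z up. Flared open mouth at the -x end, gauge throat, then a straight covered channel to an end stop. Rollers slide along +x, wheel flat on the bench (no other floor), spindle up through the slit. Outside 56 mm wide, 83 mm at the mouth; highest point 18 mm. The throat is the only way in.
- track_mouth (a point): middle of the open mouth at bench level, x = -75 mm in the track's frame; here the flared lead-in walls (18 mm high, 8 mm thick, open above) stand 60 mm apart and close in to the throat 30 mm further on
- track_throat (a point): middle of the gauge throat at bench level, x = -45 mm in the track's frame, 32 mm wide: a 30 mm wheel slides through freely, a 34 mm wheel stops with its centre at about x = -50 mm. The cover begins here. A push of 5 N is enough to tell
- track_end (a point): middle of the end stop's inner face at bench level, x = +50 mm in the track's frame. From throat to here the channel is 32 mm wide, 95 mm long (two rollers fit one behind the other), its cover 14 mm (underside) to 18 mm (top) above the bench, slit for the spindle 17 mm wide
- reject_bin: small square open black plastic bin, outside 120 x 120 mm and 40 mm high, walls and floor about 4 mm thick, fixed. Origin: centre of its underside on the bench; z up.
- cap_a: grey moulded roller housing, 40 x 26 x 22 mm high, a bystander; origin centre of its underside.
- cap_b: grey moulded roller housing, 40 x 26 x 22 mm high, a bystander; origin centre of its underside.
- cap_c: grey moulded roller housing, 40 x 26 x 22 mm high, a bystander; origin centre of its underside.
- cap_d: grey moulded roller housing, 40 x 26 x 22 mm high, a bystander; origin centre of its underside.
- bracket: small steel angle bracket, 45 x 32 mm, 28 mm high at one end, a bystander; origin centre of its underside
- washer: white nylon washer, diameter 28 mm, 6 mm high, lying flat, a bystander; origin centre of its underside
- driver: black electric screwdriver lying along its x axis, about 215 mm long, 36 mm wide and high, a bystander; origin below its body, on the bench
Things that resemble listed ones, but are neither listed nor needed, are in the scene too. What is shaped like the roller_c but blue or purple is not meant.

How it is judged:
At the end, for the whole second after the job is handed in: Two rollers stand upright (within 20 degrees) in the track, wheels wholly under the cover (origin beyond x = -31 mm of the track's frame); the one that does not fit lies or stands inside the reject bin (origin under 35 mm above the bench); all at rest and released (((x of roller_a in the frame of reject_bin between -0.058 and 0.058 m and y of roller_a in the frame of reject_bin between -0.058 and 0.058 m and height (world z) of roller_a below 0.035 m and x of roller_b in the frame of track between -0.031 and 0.045 m and y of roller_b in the frame of track between -0.005 and 0.005 m and height (world z) of each of roller_b, roller_c below 0.006 m and angle between each of roller_b, roller_c's own z axis and vertical below 0.35 rad and x of roller_c in the frame of track between -0.031 and 0.045 m and y of roller_c in the frame of track between -0.005 and 0.005 m) or (x of roller_a in the frame of track between -0.031 and 0.045 m and y of roller_a in the frame of track between -0.005 and 0.005 m and height (world z) of each of roller_a, roller_c below 0.006 m and angle between each of roller_a, roller_c's own z axis and vertical below 0.35 rad and x of roller_b in the frame of reject_bin between -0.058 and 0.058 m and y of roller_b in the frame of reject_bin between -0.058 and 0.058 m and height (world z) of roller_b below 0.035 m and x of roller_c in the frame of track between -0.031 and 0.045 m and y of roller_c in the frame of track between -0.005 and 0.005 m) or (x of roller_a in the frame of track between -0.031 and 0.045 m and y of roller_a in the frame of track between -0.005 and 0.005 m and height (world z) of each of roller_a, roller_b below 0.006 m and angle between each of roller_a, roller_b's own z axis and vertical below 0.35 rad and x of roller_b in the frame of track between -0.031 and 0.045 m and y of roller_b in the frame of track between -0.005 and 0.005 m and x of roller_c in the frame of reject_bin between -0.058 and 0.058 m and y of roller_c in the frame of reject_bin between -0.058 and 0.058 m and height (world z) of roller_c below 0.035 m)) and linear speed of each of roller_a, roller_b, roller_c below 0.02 m/s); the robot touches nothing.
It fails at once if a roller is forced against the track with more than 70 N (contact force between any of roller_a, roller_b, roller_c and track above 70 N).
It fails at once if a bystander (housing, bracket, washer, screwdriver) is moved by more than 30 mm (distance of any of cap_a, cap_b, cap_c, cap_d, bracket, washer, driver from where it was at the start of the episode above 0.03 m).
It also fails if it takes over 72 s, if anything falls off the work surface, if the arm or the gripper's body presses on something with over 40 N, if the wrist force passes 120 N, or if a joint passes its speed limit or range.

ROBOT

A 6-joint arm with a two-finger parallel gripper is mounted at the origin on the work surface. World frame = base frame: x ahead of the robot, y to its left, z up, the work surface at z = 0. Lengths are in m, angles in rad, forces in N, time in s.
With the tool pointing down it reaches from about 0.35 to 0.775 m from the base axis. Payload 7.3 kg.
Tool frame: the origin (TCP) lies midway between the tips of the shut fingers; the grasp point (between the pads) lies 19 mm behind it (tcp_to_grasp is the distance from the TCP to the grasp point, in m); z points along the fingers, y is the line along which they close (so a half turn about z gives the same grasp; the last joint's range is limited). The gripper opens to 92 mm and grips with 3 to 60 N. Pads are 19 mm wide; open, the fingers measure 130 mm over their backs; the gripper's body (75 mm by 190 mm) begins 47 mm behind the grasp point.
Start: joints at [-0.146, 0.342, 1.524, -0, 1.275, -0.146], TCP at [0.525, 0, 0.227] pointing down, gripper open.
Joint ranges: [-2.53, 2.53], [-0.77, 2.02], [0.04, 2.7], [-1, 4.14], [0.28, 2.66], [-3.11, 3.11]. Speed limits (rad/s): [2.57, 2.57, 3.14, 3.14, 3.14, 3.14].

INTERFACE

Orientations are given as [roll, pitch, yaw] about the fixed x, y, z axes, in that order (R = Rz(yaw) Ry(pitch) Rx(roll)).
In Python, from cell import observe, read_camera, calibration, hand_in, tcp_to_grasp gives the robot as it stands.
- The arm moves only by the tool send_rows, never from a script. Its argument "targets" is a list of rows, each a list of 5 numbers: the opening, from 0 (shut) to 1 (fully open), then the shift along the world's x, y, z in m, then the turn about the world's z in rad. A call has 1 to 5 rows; each row shifts and turns the commanded pose from where the row before left it; what a row does not reach is not made up. A row lasts 1/10 s, in which the tool goes at most 50 mm and 8.59 degrees, less where a joint would pass 70% of its speed; a pose out of reach is approached as far as the arm can. A call is refused whole if a number of a shift passes 0.05 or a number of a turn 0.15, either way. A call with a gripper value outside its range is refused whole. The fingers move at their own pace and stop on an object; "grip_force" is the grip in N (left out, the last holds). Time passes only in rows, so rows that do not move let the fingers close. It gives the time, the measured TCP pose, the force, the opening and the grip force at its end, in the units of the state.
- observe(): the state, without advancing time (a new reading comes with each control period).
- read_camera(name): name is "scene" or "side" or "wrist"; returns (picture, depth): 420x560x3 uint8, red, green, blue; 420x560 float32, m along the optical axis (not along the pixel's ray), 0 where there is no reading.
- calibration(name): a dict with "intrinsics" (3x3 intrinsics, pixels), "world_to_cam" (4x4, takes a point from world to camera coordinates); the wrist camera has in their place "hand_eye" (4x4, takes a point from camera to tool coordinates, whose origin is the TCP and whose axes are the flange's). Camera axes: x right, y up, looking along -z (the intrinsics and any distortion apply to the point x, -y, -z); pixel columns grow to the right and rows downward; lengths in m; the calibration is good to about 2 mm. The wrist camera is an equidistant fisheye: a pixel r from the principal point sees the ray r / f radians off the axis. A picture is of the moment at which its call begins: read the wrist's pose just before it. calibration takes no time and is no camera call.
- hand_in(): hands the job in; it is judged then, once.
The state is a dict: "time": time; "qpos": joint angles; "qvel": joint speeds; "joint_efforts": joint torques, N m; "tool_pos": TCP position; "tool_rot": TCP orientation; "contact_force": force on the tool from outside, world axes, zero at the start; "torque": the same for the moment, N m; "opening": finger opening in m; "grip_force": force on a finger pad.
Only numpy, scipy, OpenCV 4.12 (cv2) and the standard library are available. Lean on these libraries where they do the work, as an engineer would, in place of code of your own. Each camera call takes 0.05 s, during which the arm holds its last target. There are 200 camera calls.

## Working session

There is one attempt and no reset: what is moved stays moved. The work goes in short steps, Python scripts to look and compute and a tool call to move; the robot and the scene stay as the last step left them, time stands still between calls to the robot, and variables do not carry over. Pictures are saved under pics/ and viewed, at most 10 in all, crops included, and the job is handed in when it is done.

Besides the shell and the picture viewer there is one more tool, called by a JSON object that holds its "fn" and its "kwargs", one argument or row to a line. send_rows: Moves the arm, as the interface text tells. Its arguments: {"type":"object","properties":{"targets":{"type":"array","items":{"type":"array","items":{"type":"number"}}},"grip_force":{"type":"number"}},"required":["targets"]}

```bash
mkdir -p pics; cat > h.py <<'E'
import numpy as np, cv2
from cell import *
def shot(n,name):
    s=observe(); im,d=read_camera(n); np.savez(f'pics/{name}.npz',im=im,d=d,p=s['tool_pos'],r=s['tool_rot'])
    cv2.imwrite(f'pics/{name}.png',im[:,:,::-1]); return im,d
def cloud(n,d):
    c=calibration(n);K=np.array(c['intrinsics']);M=np.linalg.inv(np.array(c['world_to_cam']))
    v,u=np.mgrid[:d.shape[0],:d.shape[1]]
    P=np.stack([(u-K[0,2])/K[0,0]*d,-(v-K[1,2])/K[1,1]*d,-d,np.ones_like(d)],-1)
    return (P@M.T)[...,:3]
E
python3 - <<'E'
from h import *
print(observe(),tcp_to_grasp)
for n in('scene','side'):
    im,d=shot(n,n+'0'); print(calibration(n)); 
a=np.load('pics/scene0.npz')['im'];print(a.shape)
E
```

```text
{'time': 0.0, 'qpos': array([-1.45996966e-01,  3.42747179e-01,  1.52501839e+00, -2.51792259e-06,
        1.27539722e+00, -1.45996544e-01]), 'qvel': array([ 1.62995467e-05,  1.90667658e-04, -5.67637622e-04, -7.03929342e-04,
       -1.39267185e-04,  2.25590793e-04]), 'joint_efforts': array([ 7.61924657e-04, -4.31245601e+01, -2.44219762e+01,  7.17750052e-02,
        5.59406646e-02, -1.04314388e-04]), 'tool_pos': array([5.24592203e-01, 8.30408828e-05, 2.26031791e-01]), 'tool_rot': array([-3.14003887e+00, -2.26038948e-04,  1.57079646e+00]), 'contact_force': array([-0.07084873, -0.31172428, -0.30159085]), 'torque': array([-0.0307438 , -0.06091476,  0.01619382]), 'grip_force': 0.0, 'opening': 0.0915418526970475} 0.0188
{'intrinsics': array([[392.57470684,   0.        , 281.80391811],
       [  0.        , 392.57470684, 216.8421813 ],
       [  0.        ,   0.        ,   1.        ]]), 'world_to_cam': array([[ 0.75065702,  0.66065139,  0.00733309, -0.46574777],
       [-0.56533545,  0.63653232,  0.52461647,  0.2642905 ],
       [ 0.34192085, -0.39795269,  0.8513071 , -1.11548609],
       [ 0.        ,  0.        ,  0.        ,  1.        ]])}
{'intrinsics': array([[402.00120172,   0.        , 276.03703128],
       [  0.        , 402.00120172, 207.6454482 ],
       [  0.        ,   0.        ,   1.        ]]), 'world_to_cam': array([[-8.53529548e-01, -5.21043946e-01, -7.19143297e-04,
         5.31419113e-01],
       [ 3.58762724e-01, -5.88694144e-01,  7.24381469e-01,
        -1.96423020e-01],
       [-3.77857934e-01,  6.18022986e-01,  6.89398992e-01,
        -8.34980262e-01],
       [ 0.00000000e+00,  0.00000000e+00,  0.00000000e+00,
         1.00000000e+00]])}
(420, 560, 3)
```

View pics/scene0.png

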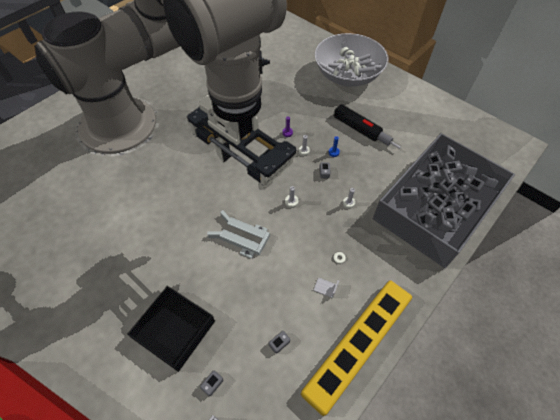

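View pics/side0.png

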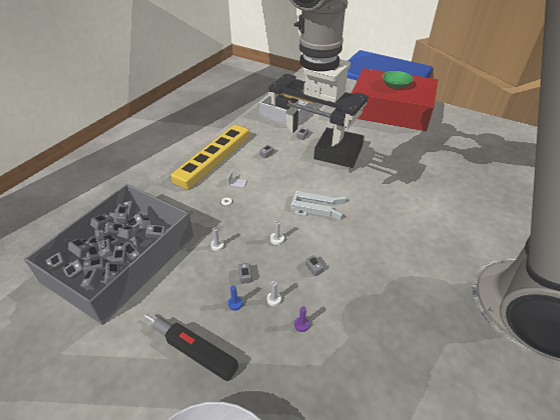

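The scene picture shows three white rollers at (292,200), (349,202) and (305,149). Blue (335,150) and purple (288,128) look-alikes are not meant, and the washer is at (340,257). The track is at about (240,235) with its flared mouth at the left, and the reject bin is at (172,327). In the side view the rollers are at (278,236), (217,242) and (274,296), and the track is at (318,205) with its mouth to the right.

```bash
python3 - <<'E'
from h import *
C=[];X=[]
for n in('scene','side'):
    f=np.load(f'pics/{n}0.npz'); P=cloud(n,f['d']).reshape(-1,3); c=f['im'].reshape(-1,3); ok=f['d'].ravel()>0
    X.append(P[ok]);C.append(c[ok])
    P=P[ok];c=c[ok]
    m=(P[:,2]>.045)&(P[:,2]<.07)&(P[:,0]>.3)&(P[:,0]<.9)&(abs(P[:,1])<.5)
    # spindle tops: cluster
    from scipy.spatial import cKDTree
    from scipy.sparse.csgraph import connected_components
    q=P[m];cc=c[m];t=cKDTree(q);k,l=connected_components(t.sparse_distance_matrix(t,.012))
    for i in range(k):
        s=l==i
        if 8<s.sum()<400: print(n,s.sum(),q[s].mean(0).round(4),q[s,2].max().round(3),cc[s].mean(0).round())
    g=(abs(P[:,0]-.55)<.2)&(abs(P[:,1])<.3)&(abs(P[:,2])<.006); print('bench z',np.median(P[g,2]))
# ortho side by side, scene / side
out=[]
for P,c in zip(X,C):
    # x up .30-.80, y left .35..-.35
    im=np.zeros((290,290,3),np.uint8)
    r=((.62-P[:,0])/.0005).astype(int); q=((.13-P[:,1])/.0005).astype(int)
    m=(P[:,2]<.08); im=np.zeros((1,1,3))
    H=np.zeros((560,720,3),np.uint8)
    r=((.80-P[:,0])/.00085).astype(int); q=((.36-P[:,1])/.00085).astype(int)
    m&=(r>=1)&(r<559)&(q>=1)&(q<719)
    o=np.argsort(P[m,2])
    for dr in(0,1):
        for dq in(0,1): H[r[m][o]+dr,q[m][o]+dq]=c[m][o][:,::-1]
    out.append(H)
cv2.imwrite('pics/orthoA.png',out[0]);cv2.imwrite('pics/orthoB.png',out[1])
a=cv2.imread('pics/scene0.png')[195:275,195:285];b=cv2.imread('pics/side0.png')[170:250,275:365]
cv2.imwrite('pics/trk.png',np.hstack([cv2.resize(z,(400,400*80//90),interpolation=2) for z in(a,b)]))
E
```

```text
scene 27 [0.3831 0.2914 0.0555] 0.062 [79. 51. 98.]
scene 28 [0.4608 0.2699 0.0551] 0.061 [115. 114. 117.]
scene 29 [0.5235 0.3208 0.0554] 0.063 [ 43.  64. 121.]
scene 30 [0.7683 0.4425 0.0671] 0.07 [49. 50. 52.]
scene 31 [0.5425 0.1234 0.0558] 0.062 [125. 124. 126.]
scene 33 [0.6511 0.2139 0.0556] 0.063 [123. 121. 123.]
scene 107 [ 0.5526 -0.4924  0.0577] 0.07 [90. 18. 17.]
scene 29 [ 0.7541 -0.3348  0.0496] 0.053 [148. 146. 149.]
bench z -7.389602161816944e-05
side 65 [ 0.8499 -0.3382  0.0481] 0.052 [181. 180. 184.]
side 147 [ 0.5434 -0.4938  0.0571] 0.07 [138.  56.  54.]
side 11 [ 0.751  -0.4036  0.0484] 0.05 [153. 150. 149.]
side 318 [0.8184 0.225  0.0579] 0.07 [114. 114. 117.]
side 36 [0.5408 0.1291 0.0555] 0.062 [158. 157. 160.]
side 108 [0.7493 0.2989 0.064 ] 0.07 [102. 101. 105.]
side 38 [0.6495 0.2195 0.0549] 0.061 [147. 147. 149.]
side 24 [0.7969 0.3634 0.065 ] 0.07 [67. 67. 69.]
side 47 [0.4593 0.2763 0.0556] 0.062 [160. 159. 163.]
side 50 [0.5214 0.3265 0.0556] 0.062 [ 73.  93. 156.]
side 54 [0.3819 0.2968 0.0558] 0.062 [116.  84. 139.]
bench z -0.0003319616814261295
```

View pics/trk.png

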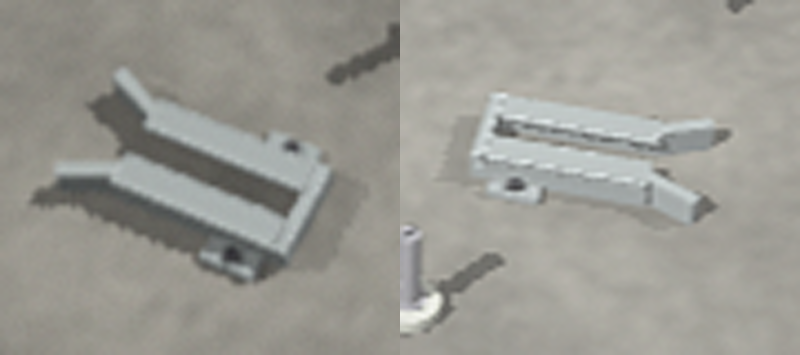

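```bash
python3 - <<'E'
from h import *
from scipy.optimize import minimize
Q={}
for n in('scene','side'):
    f=np.load(f'pics/{n}0.npz'); P=cloud(n,f['d'])
    sl=(slice(205,265),slice(200,275)) if n=='scene' else (slice(182,228),slice(285,350))
    q=P[sl].reshape(-1,3); q=q[(q[:,2]>.0155)&(q[:,2]<.021)]; Q[n]=q; print(n,len(q),q.mean(0),q.min(0),q.max(0))
def loc(p,q):
    c,s=np.cos(p[2]),np.sin(p[2]); d=q[:,:2]-p[:2]; return d@np.array([[c,-s],[s,c]])
def sdist(l):
    x,y=l[:,0],abs(l[:,1])
    # strip box x -45..58, y 8.5..28
    bx=lambda x,y,x0,x1,y0,y1: np.hypot(np.maximum(0,np.maximum(x0-x,x-x1)),np.maximum(0,np.maximum(y0-y,y-y1)))
    a=bx(x,y,-.045,.056,.0085,.028); b=bx(x,y,.05,.056,0,.028)
    t=(x+.045)/-.03; yi=.016+.014*np.clip(t,0,1); 
    cc=bx(x,y,-.075,-.045,yi,yi+.0095)
    return np.minimum(np.minimum(a,b),cc)
for n,q in list(Q.items())+[('both',np.vstack(list(Q.values())))]:
    best=None
    for th in np.arange(-3.1,3.1,.2):
        r=minimize(lambda p:(sdist(loc(p,q))**2).sum()*1e6,[*q.mean(0)[:2],th],method='Nelder-Mead',options=dict(initial_simplex=None,xatol=1e-5,fatol=1e-4,maxiter=600))
        if best is None or r.fun<best.fun: best=r
    l=loc(best.x,q)
    print(n,best.x.round(4),best.fun/len(q),'ext',l.min(0).round(4),l.max(0).round(4))
    m=(l[:,0]>-.04)&(l[:,0]<.045); y=l[m,1]
    print('  strip y:',*[np.round(v,4) for v in(y.min(),y[y<0].max(),y[y>0].min(),y.max())])
E
```

```text
scene 742 [ 0.51876298 -0.02759672  0.01781428] [ 0.43756018 -0.08255838  0.01550102] [0.58119353 0.01517386 0.02097419]
side 507 [ 0.51773949 -0.02401838  0.01756283] [ 0.44040117 -0.07790383  0.01553745] [0.58206002 0.01950234 0.02094317]
scene [ 0.5193 -0.0266  0.289 ] 0.029304977530135667 ext [-0.0758 -0.0374] [0.0573 0.0353]
  strip y: -0.0283 -0.008 0.0077 0.0282
side [ 0.5205 -0.0243  0.2903] 0.10903991184902967 ext [-0.0743 -0.0346] [0.0575 0.0374]
  strip y: -0.0303 -0.0075 0.0074 0.0315
both [ 0.5197 -0.0255  0.2923] 0.13672627550354724 ext [-0.0764 -0.0381] [0.0585 0.0384]
  strip y: -0.0294 -0.0065 0.0068 0.0323
```

Track pose: (0.5197, -0.0255), yaw 0.29. Both cameras agree, and the strip and slit sizes match the given ones. The rollers are at (0.542,0.126), (0.650,0.217) and (0.460,0.273), with tops at 0.062. I'll go to the first, with the fingers closing across the track.

{"fn": "send_rows", "kwargs": {
  "targets": [
    [0.5,0.0034,0.025,-0.02,-0.15],
    [0.5,0.0034,0.025,-0.02,-0.15],
    [0.5,0.0034,0.025,-0.02,-0.15],
    [0.5,0.0034,0.025,-0.02,-0.15],
    [0.5,0.0034,0.025,-0.02,-0.15]
  ],
  "grip_force": 15
}}

```text
time: 0.6
tool_pos: [0.5418, 0.126, 0.1256]
tool_rot: [-3.141, 0.0, 0.814]
contact_force: [-0.6, -1.1, -0.4]
opening: 0.0565
grip_force: 0.0
```

{"fn": "send_rows", "kwargs": {
  "targets": [
    [0.5,0,0,-0.01,-0.1325],
    [0.5,0,0,-0.01,-0.1325],
    [0.5,0,0,-0.01,-0.1325],
    [0.5,0,0,-0.01,-0.1325],
    [0.5,0,0,0,0]
  ]
}}

```text
time: 1.1
tool_pos: [0.5408, 0.1249, 0.0851]
tool_rot: [-3.141, 0.004, 0.29]
contact_force: [0.6, -0.4, 0.3]
opening: 0.0459
grip_force: 0.0
```

```bash
python3 - <<'E'
from h import *
im,d=shot('wrist','w0'); s=observe(); print(s['tool_pos'],s['tool_rot']); c=calibration('wrist'); print(c)
E
```

```text
[0.54139499 0.12497313 0.08598444] [-3.14124154e+00  2.08966053e-03  2.93610534e-01]
{'intrinsics': array([[325.1922621 ,   0.        , 284.47706558],
       [  0.        , 325.1922621 , 215.71143172],
       [  0.        ,   0.        ,   1.        ]]), 'hand_eye': array([[ 6.53417426e-05,  9.65902602e-01,  2.58905697e-01,
         6.86705382e-02],
       [ 9.99999989e-01, -2.83425434e-05, -1.46638742e-04,
        -1.05710724e-03],
       [-1.34300696e-04,  2.58905703e-01, -9.65902593e-01,
        -1.58234588e-01],
       [ 0.00000000e+00,  0.00000000e+00,  0.00000000e+00,
         1.00000000e+00]])}
```

View pics/w0.png

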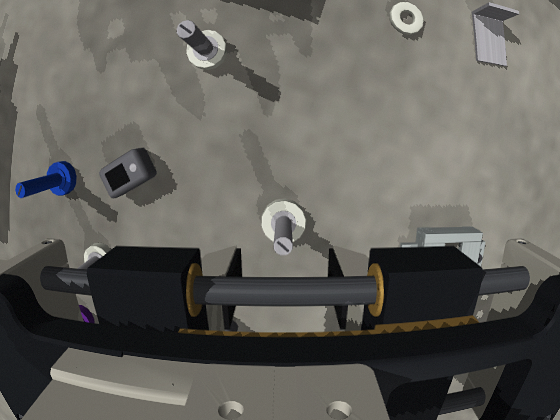

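The wrist view shows the roller between the fingers: spindle top at (283,246), wheel about (260..307,220). A second roller is at (205,45), with the washer at (407,17). I'll convert these to positions and measure the wheel.

```bash
cat >> h.py <<'E'
from scipy.spatial.transform import Rotation as R
def wray(name,uv,z):
    f=np.load(f'pics/{name}.npz');c=calibration('wrist');K=np.array(c['intrinsics']);H=np.array(c['hand_eye'])
    a=(np.atleast_2d(uv)-K[:2,2])/K[0,0]; th=np.linalg.norm(a,axis=1,keepdims=True)
    v=a/np.maximum(th,1e-9)*np.sin(th); ray=np.c_[v[:,0],-v[:,1],-np.cos(th)[:,0]]
    T=R.from_euler('xyz',f['r']).as_matrix()
    o=T@H[:3,3]+f['p']; r=ray@H[:3,:3].T@T.T
    return o+r*((z-o[2])/r[:,2])[:,None]
E
python3 - <<'E'
from h import *
print('top',wray('w0',[283,246],.060),'far',wray('w0',[187,28],.060))
f=np.load('pics/w0.npz');im=f['im'].astype(int)
for (u0,u1,v0,v1) in((240,330,190,250),(180,235,20,75)):
    s=im[v0:v1,u0:u1]; m=(s.min(2)>150).astype(np.uint8); k,l,st,ce=cv2.connectedComponentsWithStats(m)
    i=1+st[1:,4].argmax(); p=cv2.findContours((l==i).astype(np.uint8),0,1)[0][0][:,0]+[u0,v0]
    for z in (.010,):
        w=wray('w0',p,z); (c,r)=cv2.minEnclosingCircle((w[:,:2]*1000).astype(np.float32)); print(z,st[i],c,2*r)
E
```

```text
top [[0.54087651 0.12697011 0.06      ]] far [[0.6506439 0.2174467 0.06     ]]
0.01 [ 21  11  45  41 846] (540.9158935546875, 127.38507080078125) 33.34092330932617
0.01 [  6  24  29  24 292] (644.99169921875, 220.5929718017578) 26.961519241333008
```

Roller at (0.541,0.127), agreeing with the earlier estimate to 1 mm. Its wheel measures about 33 mm, so it may be oversize; the gauge will tell. I'll pick it up.

{"fn": "send_rows", "kwargs": {
  "targets": [
    [0.5,0,0.002,-0.03,0],
    [0.5,0,0,-0.03,0],
    [0.5,0,0,0,0],
    [0,0,0,0,0],
    [0,0,0,0,0]
  ]
}}

```text
time: 1.65
tool_pos: [0.5433, 0.1271, 0.0285]
tool_rot: [3.141, -0.003, 0.292]
contact_force: [-0.0, 0.9, 0.3]
opening: 0.0344
grip_force: 0.0
```

{"fn": "send_rows", "kwargs": {
  "targets": [
    [0,0,0,0,0],
    [0,0,0,0,0],
    [0,0,0,0,0],
    [0,0,0,0.015,0],
    [0,0,0,0.015,0]
  ]
}}

```text
time: 2.15
tool_pos: [0.5416, 0.127, 0.0568]
tool_rot: [-3.141, 0.001, 0.291]
contact_force: [0.4, -0.5, -0.5]
opening: 0.0115
grip_force: 15.0
```

{"fn": "send_rows", "kwargs": {
  "targets": [
    [0,-0.0226,-0.036,0,0],
    [0,-0.0226,-0.036,0,0],
    [0,-0.0226,-0.036,0,0],
    [0,-0.0226,-0.036,0,0],
    [0,-0.0226,-0.036,0,0]
  ]
}}

```text
time: 2.65
tool_pos: [0.4281, -0.0541, 0.057]
tool_rot: [3.141, -0.001, 0.292]
contact_force: [0.3, -0.9, -1.1]
opening: 0.0116
grip_force: 15.0
```

{"fn": "send_rows", "kwargs": {
  "targets": [
    [0,0,0,0,0],
    [0,0,0,-0.015,0],
    [0,0,0,-0.0145,0],
    [0,0,0,0,0],
    [0,0,0,0,0]
  ]
}}

```text
time: 3.15
tool_pos: [0.4291, -0.0526, 0.0274]
tool_rot: [-3.141, 0.0, 0.291]
contact_force: [-0.5, -0.2, -1.2]
opening: 0.0118
grip_force: 15.0
```

```bash
python3 - <<'E'
from h import *
im,d=shot('wrist','w1'); s=observe(); print(s['tool_pos'],s['tool_rot'],s['contact_force'])
cv2.imwrite('pics/w1c.png',cv2.resize(im[120:300,180:390,::-1],(700,600),interpolation=2))
E
```

```text
[ 0.42923263 -0.05258937  0.0275881 ] [-3.14154823e+00 -2.54682424e-05  2.91305638e-01] [-0.07744806  0.16699122 -0.48837443]
```

View pics/w1c.png

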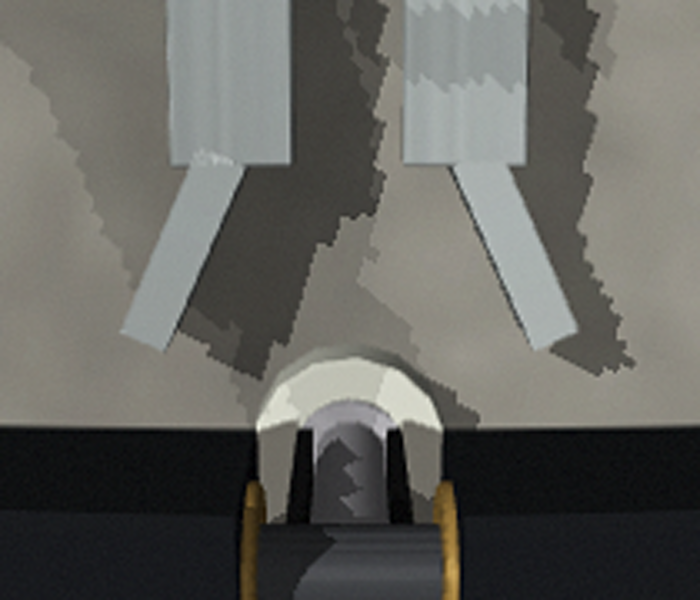

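The wrist crop shows the cover's front corners at crop (291,163) and (402,163), the outer corners at (171,163) and (526,163), and the wheel edges at (258,430) and (442,430). The roller is near the mouth axis.

```bash
python3 - <<'E'
from h import *
t=np.array([.5197,-.0255]);a=.290;M=np.array([[np.cos(a),-np.sin(a)],[np.sin(a),np.cos(a)]])
def tr(c,z): return ((wray('w1',np.array(c)*.3+[180,120],z)[:,:2]-t)@M).round(4)
print('cover corners',tr([[171,163],[291,163],[402,163],[526,163]],.018))
print('slit at top',tr([[291,5],[404,5]],.018))
print('mouth in',tr([[163,350],[540,348]],.018))
print('wheel',tr([[258,425],[442,425],[350,358]],.010))
print('tcp',(np.array([.42923,-.05259])-t)@M)
E
```

```text
cover corners [[-0.0455  0.0288]
 [-0.0457  0.01  ]
 [-0.0457 -0.0073]
 [-0.0455 -0.0268]]
slit at top [[-0.0212  0.0098]
 [-0.0211 -0.0074]]
mouth in [[-0.0761  0.0312]
 [-0.0756 -0.0302]]
wheel [[-0.092   0.0166]
 [-0.0919 -0.0152]
 [-0.0798  0.0007]]
tcp [-9.44387692e-02 -8.87287824e-05]
```

{"fn": "send_rows", "kwargs": {
  "targets": [
    [0,0.0102,0.0035,0,0],
    [0,0.0103,0.0031,0,0],
    [0,0.0103,0.0031,0,0],
    [0,0.0038,0.0011,0,0],
    [0,0,0,0,0]
  ]
}}

```text
time: 3.7
tool_pos: [0.4644, -0.0419, 0.0272]
tool_rot: [3.141, -0.0, 0.292]
contact_force: [0.3, -0.5, -1.8]
opening: 0.0116
grip_force: 15.0
```

{"fn": "send_rows", "kwargs": {
  "targets": [
    [0,0.0019,0.0006,0,0],
    [0,0.0019,0.0006,0,0],
    [0,0.0019,0.0006,0,0],
    [0,0.001,0.0003,0,0],
    [0,0,0,0,0]
  ]
}}

```text
time: 4.2
tool_pos: [0.4704, -0.0401, 0.0272]
tool_rot: [3.141, -0.0, 0.291]
contact_force: [-0.4, 1.2, -1.4]
opening: 0.0112
grip_force: 15.0
```

{"fn": "send_rows", "kwargs": {
  "targets": [
    [0,0.001,0.0003,0,0],
    [0,0.001,0.0003,0,0],
    [0,0.001,0.0003,0,0],
    [0,0,0,0,0]
  ]
}}

```text
time: 4.6
tool_pos: [0.4725, -0.0393, 0.0271]
tool_rot: [-3.141, 0.002, 0.291]
contact_force: [-4.7, -2.5, 1.3]
opening: 0.0115
grip_force: 15.0
```

{"fn": "send_rows", "kwargs": {
  "targets": [
    [0,0.001,0.0003,0,0],
    [0,0,0,0,0]
  ]
}}

```text
time: 4.8
tool_pos: [0.4734, -0.039, 0.0271]
tool_rot: [-3.141, 0.002, 0.291]
contact_force: [-5.3, -3.8, 1.5]
opening: 0.0115
grip_force: 15.0
```

{"fn": "send_rows", "kwargs": {
  "targets": [
    [0,-0.0001,0.0005,0,0],
    [0,0,0,0,0]
  ]
}}

```text
time: 5.0
tool_pos: [0.4735, -0.0388, 0.0271]
tool_rot: [3.141, 0.002, 0.291]
contact_force: [-3.4, -4.9, 0.8]
opening: 0.0119
grip_force: 15.0
```

{"fn": "send_rows", "kwargs": {
  "targets": [
    [0,0.0002,-0.001,0,0],
    [0,0,0,0,0]
  ]
}}

```text
time: 5.2
tool_pos: [0.4735, -0.0391, 0.0271]
tool_rot: [-3.141, 0.002, 0.291]
contact_force: [-5.1, -0.4, 2.6]
opening: 0.0119
grip_force: 15.0
```

It stops at track x = -49 mm with about 6 N against it. The side force flips with ±0.5 mm jogs, so both walls are touching: oversize, which agrees with the 33 mm measured. I'll locate the bin.

```bash
python3 - <<'E'
from h import *
for n,sl in(('scene',(slice(275,375),slice(120,225))),('side',(slice(120,175),slice(305,375)))):
    f=np.load(f'pics/{n}0.npz'); q=cloud(n,f['d'])[sl].reshape(-1,3); q=q[(q[:,2]>.036)&(q[:,2]<.043)]
    print(n,len(q),q.min(0),q.max(0),cv2.minAreaRect((q[:,:2]*1000).astype(np.float32)))
E
```

```text
scene 546 [ 0.50001754 -0.34472091  0.0360058 ] [ 0.63599707 -0.20842469  0.042927  ] ((567.3912963867188, -276.43609619140625), (121.24983978271484, 120.28524780273438), 9.450218200683594)
side 165 [ 0.49963743 -0.34287688  0.03604412] [ 0.63559652 -0.20583751  0.04259107] ((567.9646606445312, -274.64617919921875), (119.51988983154297, 123.78533172607422), 9.474472999572754)
```

{"fn": "send_rows", "kwargs": {
  "targets": [
    [0,-0.0096,-0.0029,0,0],
    [0,-0.0192,-0.0057,0,0],
    [0,-0.0192,-0.0057,0.01,0],
    [0,0,0,0.04,0],
    [0,0,0,0.02,0]
  ]
}}

```text
time: 5.7
tool_pos: [0.4271, -0.0543, 0.0993]
tool_rot: [3.139, -0.003, 0.29]
contact_force: [1.2, 0.2, -1.0]
opening: 0.0117
grip_force: 15.0
```

Bin centre (0.568,-0.276), side 120 mm as given.

{"fn": "send_rows", "kwargs": {
  "targets": [
    [0,0.0235,-0.0369,0,0],
    [0,0.0235,-0.0369,0,0],
    [0,0.0235,-0.0369,0,0],
    [0,0.0235,-0.0369,0,0],
    [0,0.0235,-0.0369,0,0]
  ]
}}

```text
time: 6.2
tool_pos: [0.545, -0.2401, 0.0974]
tool_rot: [3.14, -0.002, 0.291]
contact_force: [0.3, -0.3, -0.5]
opening: 0.0115
grip_force: 15.0
```

{"fn": "send_rows", "kwargs": {
  "targets": [
    [0,0.0232,-0.0369,0,0],
    [0,0,0,0,0],
    [0,0,0,-0.03,0],
    [0,0,0,-0.03,0],
    [0,0,0,-0.006,0]
  ]
}}

```text
time: 6.7
tool_pos: [0.5655, -0.2745, 0.0293]
tool_rot: [-3.14, 0.002, 0.291]
contact_force: [-8.4, 5.0, 20.4]
opening: 0.0112
grip_force: 15.0
```

{"fn": "send_rows", "kwargs": {
  "targets": [
    [0,0,0,0,0],
    [0,0,0,0,0],
    [0.35,0,0,0,0],
    [0.35,0,0,0,0],
    [0.35,0,0,0,0]
  ]
}}

```text
time: 7.2
tool_pos: [0.5674, -0.2752, 0.0318]
tool_rot: [3.141, -0.001, 0.291]
contact_force: [0.0, -0.1, -0.1]
opening: 0.0301
grip_force: 0.0
```

{"fn": "send_rows", "kwargs": {
  "targets": [
    [0.35,0,0,0.04,0],
    [0.5,0,0,0.04,0],
    [0.5,0.0075,0.0448,0,0],
    [0.5,0.0075,0.0448,0,0],
    [0.5,0.0075,0.0448,0,0]
  ]
}}

```text
time: 7.7
tool_pos: [0.5898, -0.1396, 0.1119]
tool_rot: [3.141, -0.001, 0.29]
contact_force: [0.7, 0.6, 0.9]
opening: 0.0456
grip_force: 0.0
```

{"fn": "send_rows", "kwargs": {
  "targets": [
    [0.5,0.0075,0.0448,0,0],
    [0.5,0.0075,0.0448,0,0],
    [0.5,0.0075,0.0448,0,0],
    [0.5,0.0075,0.0448,0,0],
    [0.5,0.0075,0.0448,0,0]
  ]
}}

```text
time: 8.2
tool_pos: [0.6273, 0.0853, 0.1116]
tool_rot: [3.141, -0.001, 0.291]
contact_force: [0.6, 0.5, 0.1]
opening: 0.046
grip_force: 0.0
```

{"fn": "send_rows", "kwargs": {
  "targets": [
    [0.5,0.0075,0.0448,0,0],
    [0.5,0.0075,0.0448,0,0],
    [0.5,0.008,0.0448,-0.02,0],
    [0.5,0,0,0,0],
    [0.5,0,0,0,0]
  ]
}}

```text
time: 8.7
tool_pos: [0.6495, 0.2187, 0.0904]
tool_rot: [3.141, 0.001, 0.293]
contact_force: [-0.1, -0.9, 0.1]
opening: 0.0457
grip_force: 0.0
```

```bash
python3 - <<'E'
from h import *
im,d=shot('wrist','w2'); s=observe(); print(s['tool_pos'],s['tool_rot'],s['contact_force'])
cv2.imwrite('pics/w2c.png',cv2.resize(im[120:300,180:390,::-1],(700,600),interpolation=2))
E
```

```text
[0.6500003  0.21750541 0.09114819] [3.14107356e+00 4.03669143e-04 2.91368399e-01] [-0.46125969  0.27056128 -0.11469061]
```

View pics/w2c.png

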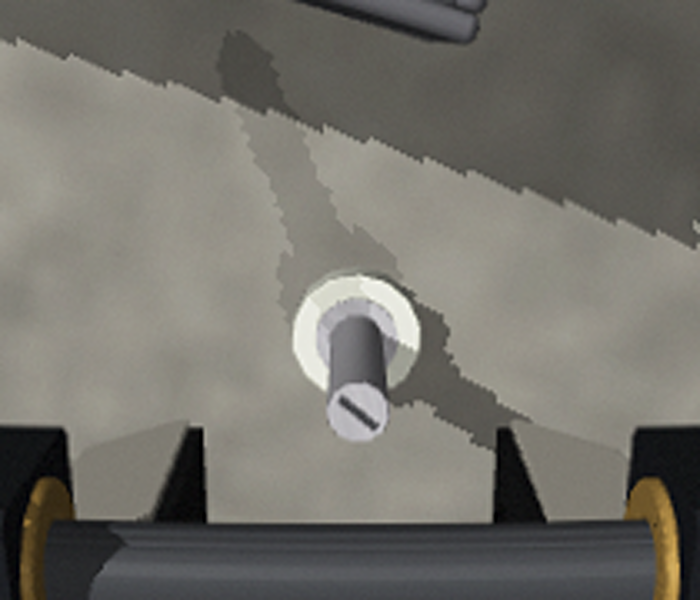

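The wrist crop shows the second roller's spindle top at crop (357,412), between the fingers (centre about 350), with the wheel edges at 293 and 421.

```bash
python3 - <<'E'
from h import *
p=wray('w2',np.array([[357,412]])*.3+[180,120],.060); print(p)
w=wray('w2',np.array([[293,335],[421,335]])*.3+[180,120],.010);print(np.linalg.norm(w[0]-w[1]),w.mean(0))
w=wray('w0',np.array([[260.,221],[306,221]]),.010);print(np.linalg.norm(w[0]-w[1]))
E
```

```text
[[0.64992649 0.21823995 0.06      ]]
0.02932428423759713 [0.65055266 0.21799481 0.01      ]
0.034384186678879804
```

{"fn": "send_rows", "kwargs": {
  "targets": [
    [0.5,0.0003,-0.001,-0.032,0],
    [0.5,0,0,-0.032,0],
    [0.5,0,0,0,0],
    [0,0,0,0,0],
    [0,0,0,0,0]
  ]
}}

```text
time: 9.25
tool_pos: [0.6521, 0.2162, 0.0299]
tool_rot: [3.141, -0.004, 0.29]
contact_force: [1.1, -0.2, 0.8]
opening: 0.0343
grip_force: 0.0
```

{"fn": "send_rows", "kwargs": {
  "targets": [
    [0,0,0,0,0],
    [0,0,0,0,0],
    [0,0,0,0,0],
    [0,0,0,0.015,0],
    [0,0,0,0.02,0]
  ]
}}

```text
time: 9.75
tool_pos: [0.6496, 0.2166, 0.0623]
tool_rot: [-3.142, 0.002, 0.291]
contact_force: [-0.1, 0.9, -0.2]
opening: 0.0115
grip_force: 15.0
```

This wheel measures 29.3 mm against 34.4 mm for the first, so it's a good one. The force data from the first put the track axis at y≈0 in my frame. I'll carry it to the mouth.

{"fn": "send_rows", "kwargs": {
  "targets": [
    [0,-0.027,-0.0335,0,0],
    [0,-0.027,-0.0335,0,0],
    [0,-0.027,-0.0335,0,0],
    [0,-0.027,-0.0335,0,0],
    [0,-0.027,-0.0335,0,0]
  ]
}}

```text
time: 10.25
tool_pos: [0.5147, 0.0482, 0.0634]
tool_rot: [3.141, -0.002, 0.291]
contact_force: [0.8, 0.4, -0.7]
opening: 0.0115
grip_force: 15.0
```

{"fn": "send_rows", "kwargs": {
  "targets": [
    [0,-0.027,-0.0335,0,0],
    [0,-0.027,-0.0335,0,0],
    [0,-0.027,-0.0335,0,0],
    [0,0,0,0,0],
    [0,0,0,0,0]
  ]
}}

```text
time: 10.75
tool_pos: [0.4349, -0.0521, 0.0633]
tool_rot: [3.141, -0.002, 0.288]
contact_force: [0.2, 0.3, -0.1]
opening: 0.0114
grip_force: 15.0
```

{"fn": "send_rows", "kwargs": {
  "targets": [
    [0,0,0,-0.015,0],
    [0,0,0,-0.015,0],
    [0,0,0,-0.0045,0],
    [0,0,0,0,0],
    [0,0,0,0,0]
  ]
}}

```text
time: 11.25
tool_pos: [0.4352, -0.0508, 0.0281]
tool_rot: [3.141, -0.001, 0.292]
contact_force: [0.4, 0.0, -0.9]
opening: 0.0115
grip_force: 15.0
```

{"fn": "send_rows", "kwargs": {
  "targets": [
    [0,0.0084,0.0025,0,0],
    [0,0.0084,0.0025,0,0],
    [0,0.0084,0.0025,0,0],
    [0,0.0084,0.0025,0,0],
    [0,0,0,0,0]
  ]
}}

```text
time: 11.75
tool_pos: [0.4696, -0.0411, 0.0278]
tool_rot: [3.141, -0.001, 0.291]
contact_force: [0.3, 0.9, -1.3]
opening: 0.0119
grip_force: 15.0
```

{"fn": "send_rows", "kwargs": {
  "targets": [
    [0,0.0019,0.0006,0,0],
    [0,0.0019,0.0006,0,0],
    [0,0.0019,0.0005,0,0],
    [0,0,0,0,0]
  ]
}}

```text
time: 12.15
tool_pos: [0.4739, -0.0396, 0.0278]
tool_rot: [3.141, -0.0, 0.291]
contact_force: [-0.5, -0.7, -0.6]
opening: 0.0113
grip_force: 15.0
```

{"fn": "send_rows", "kwargs": {
  "targets": [
    [0,0.0019,0.0007,0,0],
    [0,0.0019,0.0006,0,0],
    [0,0.0019,0.0006,0,0],
    [0,0.0019,0.0006,0,0],
    [0,0,0,0,0]
  ]
}}

```text
time: 12.65
tool_pos: [0.4816, -0.037, 0.0278]
tool_rot: [3.141, -0.0, 0.291]
contact_force: [-0.3, 0.8, -1.3]
opening: 0.0116
grip_force: 15.0
```

{"fn": "send_rows", "kwargs": {
  "targets": [
    [0,0.0029,0.0009,0,0],
    [0,0.0029,0.0009,0,0],
    [0,0.0029,0.0009,0,0],
    [0,0,0,0,0]
  ]
}}

```text
time: 13.05
tool_pos: [0.4905, -0.0343, 0.0278]
tool_rot: [3.141, -0.0, 0.291]
contact_force: [-0.2, -0.3, -0.7]
opening: 0.0115
grip_force: 15.0
```

It's through the throat with no force. I'll go on deep into the channel.

{"fn": "send_rows", "kwargs": {
  "targets": [
    [0,0.0057,0.0017,0,0],
    [0,0.0057,0.0017,0,0],
    [0,0.0057,0.0017,0,0],
    [0,0.0057,0.0017,0,0],
    [0,0.0057,0.0017,0,0]
  ]
}}

```text
time: 13.55
tool_pos: [0.5191, -0.0257, 0.0277]
tool_rot: [3.141, 0.0, 0.291]
contact_force: [-0.4, -0.6, -1.3]
opening: 0.0118
grip_force: 15.0
```

{"fn": "send_rows", "kwargs": {
  "targets": [
    [0,0.0057,0.0017,0,0],
    [0,0.0057,0.0017,0,0],
    [0,0.0057,0.0017,0,0],
    [0,0.0057,0.0017,0,0],
    [0,0,0,0,0]
  ]
}}

```text
time: 14.05
tool_pos: [0.5422, -0.0189, 0.0278]
tool_rot: [3.141, -0.001, 0.291]
contact_force: [1.0, -0.3, -0.8]
opening: 0.0117
grip_force: 15.0
```

{"fn": "send_rows", "kwargs": {
  "targets": [
    [0,0.0048,0.0014,0,0],
    [0,0,0,0,0],
    [0.3,0,0,0,0],
    [0.3,0,0,0,0],
    [0.3,0,0,0,0]
  ]
}}

```text
time: 14.55
tool_pos: [0.546, -0.0177, 0.0278]
tool_rot: [3.141, 0.0, 0.291]
contact_force: [0.4, 0.6, 0.4]
opening: 0.0267
grip_force: 0.0
```

{"fn": "send_rows", "kwargs": {
  "targets": [
    [0.3,0,0,0.02,0],
    [0.3,0,0,0.03,0],
    [0.5,0,0,0.03,0],
    [0.5,-0.0126,0.0414,0,0],
    [0.5,-0.0126,0.0414,0,0]
  ]
}}

```text
time: 15.05
tool_pos: [0.5214, 0.0651, 0.1089]
tool_rot: [3.141, -0.003, 0.288]
contact_force: [0.2, 1.3, -0.7]
opening: 0.0443
grip_force: 0.0
```

{"fn": "send_rows", "kwargs": {
  "targets": [
    [0.5,-0.0126,0.0414,0,0],
    [0.5,-0.0126,0.0414,0,0],
    [0.5,-0.0126,0.0414,0,0],
    [0.5,-0.0126,0.0414,0,0],
    [0.5,-0.0126,0.0414,0,0]
  ]
}}

```text
time: 15.55
tool_pos: [0.4572, 0.2737, 0.1079]
tool_rot: [3.142, -0.0, 0.291]
contact_force: [0.3, -0.2, -0.0]
opening: 0.0457
grip_force: 0.0
```

{"fn": "send_rows", "kwargs": {
  "targets": [
    [0.5,0,0,-0.015,0],
    [0.5,0,0,0,0],
    [0.5,0,0,0,0]
  ]
}}

```text
time: 15.85
tool_pos: [0.4578, 0.2717, 0.0927]
tool_rot: [3.141, 0.001, 0.291]
contact_force: [0.3, -0.0, 0.3]
opening: 0.0458
grip_force: 0.0
```

```bash
python3 - <<'E'
from h import *
im,d=shot('wrist','w3'); s=observe(); print(s['tool_pos'],s['tool_rot'],s['contact_force'])
cv2.imwrite('pics/w3c.png',cv2.resize(im[120:300,180:390,::-1],(700,600),interpolation=2))
E
```

```text
[0.4582486  0.271493   0.09305083] [ 3.14137049e+00 -1.58799343e-05  2.89855573e-01] [0.23260947 0.54330414 0.18912823]
```

View pics/w3c.png

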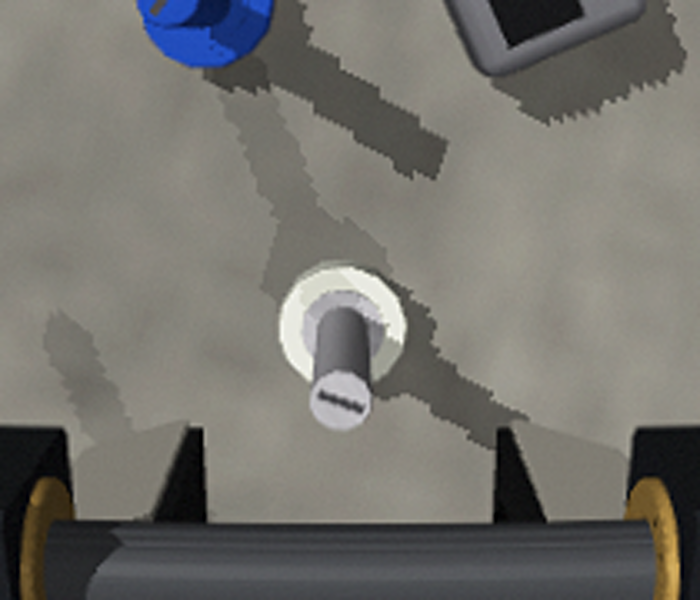

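The third roller (white) has its spindle top at crop (340,401), about 1.5–2 mm ahead and left of the tool. The blue look-alike is clear of the fingers.

{"fn": "send_rows", "kwargs": {
  "targets": [
    [0.5,0.0011,0.0019,-0.033,0],
    [0.5,0,0,-0.033,0],
    [0.5,0,0,0,0],
    [0,0,0,0,0],
    [0,0,0,0,0]
  ]
}}

```text
time: 16.4
tool_pos: [0.4604, 0.2741, 0.0286]
tool_rot: [-3.141, -0.003, 0.29]
contact_force: [0.1, 0.3, 0.2]
opening: 0.0346
grip_force: 0.0
```

{"fn": "send_rows", "kwargs": {
  "targets": [
    [0,0,0,0,0],
    [0,0,0,0,0],
    [0,0,0,0,0],
    [0,0,0,0.015,0],
    [0,0,0,0.02,0]
  ]
}}

```text
time: 16.9
tool_pos: [0.4582, 0.2737, 0.0615]
tool_rot: [3.141, 0.002, 0.291]
contact_force: [0.5, 0.1, -1.4]
opening: 0.0116
grip_force: 15.0
```

{"fn": "send_rows", "kwargs": {
  "targets": [
    [0,0,0,0,0]
  ]
}}

```text
time: 17.0
tool_pos: [0.4605, 0.2748, 0.0639]
tool_rot: [-3.141, -0.005, 0.291]
contact_force: [1.1, -0.7, -1.2]
opening: 0.0115
grip_force: 15.0
```

{"fn": "send_rows", "kwargs": {
  "targets": [
    [0,-0.0031,-0.0406,0,0],
    [0,-0.0031,-0.0406,0,0],
    [0,-0.0031,-0.0406,0,0],
    [0,-0.0031,-0.0406,0,0],
    [0,-0.0031,-0.0406,0,0]
  ]
}}

```text
time: 17.5
tool_pos: [0.4428, 0.0696, 0.0611]
tool_rot: [-3.142, 0.001, 0.291]
contact_force: [0.6, -0.6, -1.4]
opening: 0.0117
grip_force: 15.0
```

{"fn": "send_rows", "kwargs": {
  "targets": [
    [0,-0.0031,-0.0406,0,0],
    [0,-0.0031,-0.0406,0,0],
    [0,-0.0031,-0.0406,0,0],
    [0,0,0,0,0],
    [0,0,0,0,0]
  ]
}}

```text
time: 18.0
tool_pos: [0.4338, -0.0514, 0.0612]
tool_rot: [-3.141, 0.001, 0.288]
contact_force: [-0.3, -0.2, -1.9]
opening: 0.0118
grip_force: 15.0
```

{"fn": "send_rows", "kwargs": {
  "targets": [
    [0,0,0,-0.015,0],
    [0,0,0,-0.015,0],
    [0,0,0,-0.0045,0],
    [0,0,0,0,0],
    [0,0,0,0,0]
  ]
}}

```text
time: 18.5
tool_pos: [0.4342, -0.0497, 0.0272]
tool_rot: [-3.141, 0.0, 0.292]
contact_force: [0.5, -0.4, -0.5]
opening: 0.0117
grip_force: 15.0
```

```bash
python3 - <<'E'
from h import *
im,d=shot('wrist','w4'); s=observe(); print(s['tool_pos'])
a=.290;M=np.array([[np.cos(a),-np.sin(a)],[np.sin(a),np.cos(a)]]);print((s['tool_pos'][:2]-[.5197,-.0255])@M)
cv2.imwrite('pics/w4c.png',cv2.resize(im[120:300,180:390,::-1],(700,600),interpolation=2))
E
```

```text
[ 0.43425341 -0.0499364   0.02725864]
[-0.08886631  0.00101761]
```

View pics/w4c.png

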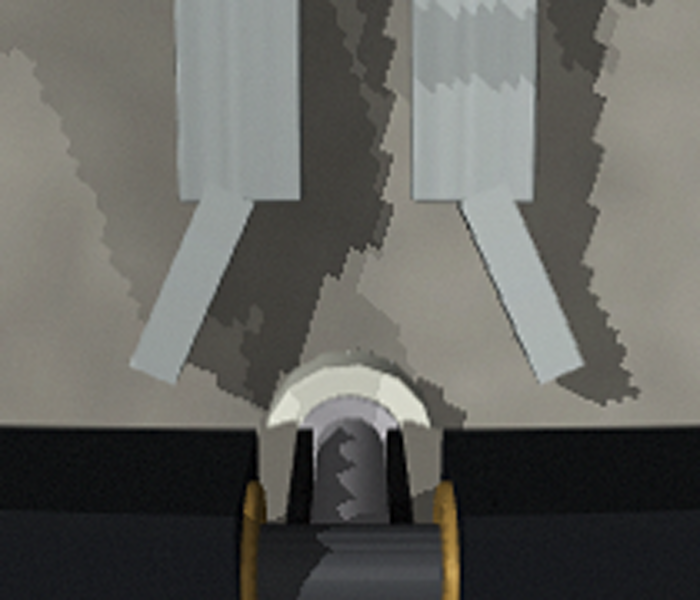

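The roller is held upright at the mouth (wheel centre crop (350,400), slit centre 356): 1 mm to the left of the axis. I'll correct that and slide it in.

{"fn": "send_rows", "kwargs": {
  "targets": [
    [0,0.0087,0.0015,0,0],
    [0,0.0084,0.0025,0,0],
    [0,0.0084,0.0025,0,0],
    [0,0.0084,0.0025,0,0],
    [0,0,0,0,0]
  ]
}}

```text
time: 19.05
tool_pos: [0.4697, -0.0416, 0.0273]
tool_rot: [3.141, -0.001, 0.291]
contact_force: [0.2, -0.4, -0.5]
opening: 0.0115
grip_force: 15.0
```

{"fn": "send_rows", "kwargs": {
  "targets": [
    [0,0.0019,0.0006,0,0],
    [0,0.0019,0.0006,0,0],
    [0,0.0019,0.0005,0,0],
    [0,0,0,0,0]
  ]
}}

```text
time: 19.45
tool_pos: [0.474, -0.0401, 0.0273]
tool_rot: [3.141, -0.0, 0.291]
contact_force: [0.2, -0.0, -1.0]
opening: 0.0116
grip_force: 15.0
```

{"fn": "send_rows", "kwargs": {
  "targets": [
    [0,-0.0002,0.0007,0,0],
    [0,0.0019,0.0006,0,0],
    [0,0.0019,0.0006,0,0],
    [0,0.0019,0.0006,0,0],
    [0,0,0,0,0]
  ]
}}

```text
time: 19.95
tool_pos: [0.4797, -0.0375, 0.0273]
tool_rot: [3.141, -0.0, 0.291]
contact_force: [-0.3, -0.4, -0.8]
opening: 0.0115
grip_force: 15.0
```

{"fn": "send_rows", "kwargs": {
  "targets": [
    [0,0.0029,0.0009,0,0],
    [0,0.0029,0.0009,0,0],
    [0,0.0029,0.0009,0,0],
    [0,0,0,0,0]
  ]
}}

```text
time: 20.35
tool_pos: [0.4886, -0.0348, 0.0273]
tool_rot: [3.141, -0.0, 0.291]
contact_force: [-0.5, 0.4, -1.4]
opening: 0.0114
grip_force: 15.0
```

{"fn": "send_rows", "kwargs": {
  "targets": [
    [0,0.0048,0.0014,0,0],
    [0,0.0048,0.0014,0,0],
    [0,0.0048,0.0014,0,0],
    [0,0.0048,0.0014,0,0],
    [0,0,0,0,0]
  ]
}}

```text
time: 20.85
tool_pos: [0.508, -0.0291, 0.0273]
tool_rot: [3.141, -0.001, 0.291]
contact_force: [-0.5, 0.1, -0.1]
opening: 0.0114
grip_force: 15.0
```

{"fn": "send_rows", "kwargs": {
  "targets": [
    [0,0,0,0,0],
    [0.3,0,0,0,0],
    [0.3,0,0,0,0],
    [0.3,0,0,0,0],
    [0.3,0,0,0,0]
  ]
}}

```text
time: 21.35
tool_pos: [0.5072, -0.0294, 0.0273]
tool_rot: [3.141, -0.0, 0.291]
contact_force: [-0.4, 0.6, -0.6]
opening: 0.0273
grip_force: 0.0
```

{"fn": "send_rows", "kwargs": {
  "targets": [
    [0.3,0,0,0.02,0],
    [0.3,0,0,0.04,0],
    [0.3,0,0,0.05,0],
    [0.3,-0.03,0,0.04,0],
    [0.3,-0.04,0,0,0]
  ]
}}

```text
time: 21.85
tool_pos: [0.4404, -0.0301, 0.1821]
tool_rot: [3.136, -0.01, 0.291]
contact_force: [0.2, 0.3, -0.1]
opening: 0.0276
grip_force: 0.0
```

{"fn": "send_rows", "kwargs": {
  "targets": [
    [0.3,0,0,0,0],
    [0.3,0,0,0,0],
    [0.3,0,0,0,0]
  ]
}}

```text
time: 22.15
tool_pos: [0.438, -0.0294, 0.1773]
tool_rot: [3.141, -0.001, 0.291]
contact_force: [0.2, 0.9, 0.8]
opening: 0.0275
grip_force: 0.0
```

```bash
python3 - <<'E'
from h import *
a=.290;M=np.array([[np.cos(a),-np.sin(a)],[np.sin(a),np.cos(a)]])
pics=[]
for n in('scene','side'):
    im,d=shot(n,n+'9'); P=cloud(n,d).reshape(-1,3)
    L=(P[:,:2]-[.5197,-.0255])@M; m=(P[:,2]>.03)&(P[:,2]<.066)&(abs(L[:,1])<.02)&(abs(L[:,0])<.07)
    for lo,hi in((.03,.04),(.045,.065)):
      k=m&(P[:,2]>lo)&(P[:,2]<hi)
      for g in(L[:,0]<.008,L[:,0]>.008): print(n,lo,(k&g).sum(),L[k&g].mean(0).round(4) if (k&g).any() else '')
    pics.append(im[:,:,::-1])
s,t=pics
cv2.imwrite('pics/fin.png',np.hstack([cv2.resize(s[190:390,110:310],(400,400)),cv2.resize(t[100:300,200:400],(400,400))]))
E
```

```text
scene 0.03 12 [-0.0118 -0.004 ]
scene 0.03 11 [ 0.0293 -0.0056]
scene 0.045 33 [-0.0128 -0.0032]
scene 0.045 36 [ 0.0277 -0.0031]
side 0.03 13 [-0.0139  0.0033]
side 0.03 14 [0.0279 0.0035]
side 0.045 33 [-0.0128  0.0025]
side 0.045 31 [0.0283 0.0026]
```

View pics/fin.png

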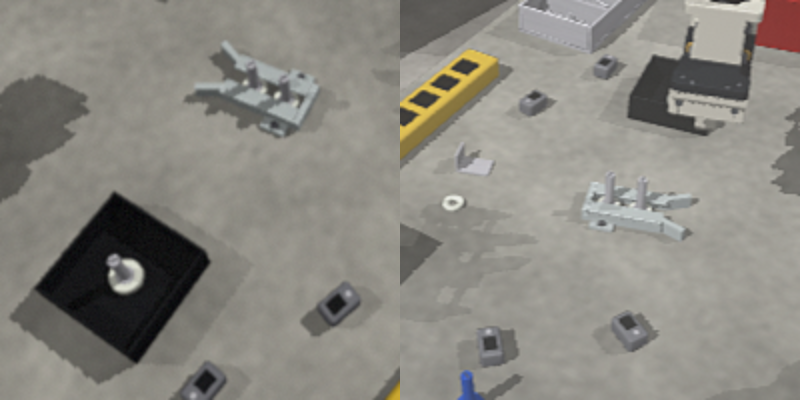

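The final views show both good rollers upright in the track, at x = -13 and +28 mm with y about 0. The oversize roller stands in the bin at crop (125,270), and the arm is clear.

```bash
python3 -c "
from cell import *
print(hand_in())"
```

```text
the job is handed in; nothing more can be done
None
```

The job is handed in, with no verdict returned: in the final camera check the two 30 mm rollers stood upright in the track under the cover, the oversize one stood in the reject bin, and the arm was clear of everything.

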